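Top up the disc feeder on a craft bench

ROBOT

A 6-joint arm with a two-finger parallel gripper is mounted at the origin on the work surface. World frame = base frame: x ahead of the robot, y to its left, z up, the work surface at z = 0. Lengths are in mm, angles in rad, forces in N, time in s.
With the tool pointing down it reaches from about 350 to 925 mm from the base axis. Payload 6.4 kg.
Tool frame: the origin (TCP) lies at the very end of the fingers, on their centre line; the grasp point (between the pads) lies 19 mm behind it (tcp_to_grasp is the distance from the TCP to the grasp point, in mm); z points along the fingers, y is the line along which they close (so a half turn about z gives the same grasp; the last joint's range is limited). The gripper opens to 94 mm and grips with 3 to 60 N. Pads are 16 mm wide; open, the fingers measure 119 mm over their backs; the gripper's body (75 mm by 177 mm) begins 78 mm behind the grasp point.
Start: joints at [-1.435, 0.245, 1.558, -0, 1.339, -0.174], TCP at [198.169, -619.066, 205.455] pointing down, gripper open.
Joint ranges: [-3.13, 3.13], [-1.02, 2.26], [0.13, 2.54], [-0.95, 4.09], [0.21, 2.88], [-2.74, 2.74]. Speed limits (rad/s): [2.57, 2.57, 3.14, 3.14, 3.14, 3.14].

INTERFACE

Orientations are given as a rotation vector (axis times angle).
In Python, from rig import sense, read_camera, camera_info, close_job, tcp_to_grasp gives the robot as it stands. The module is installed in compiled form; this text tells all that it offers.
- The arm moves only by the tool play_rows, never from a script. Its argument "motion" is a list of rows, each a list of 3 entries, a list of its own where there are three numbers: the shift along the world's x, y, z in cm, then the turn, a rotation vector about the world's x, y, z in rad, then the gripper's target within -1 to 1 (fully open at 1, half-way at 0, shut at -1). In form: [[[x, y, z], [ax, ay, az], hand], ...]. A call has 1 to 10 rows; each row is the pose to reach, as a shift and turn from the pose commanded when the call began; what a row does not reach only later rows make up. A row lasts 1/12 s, in which the tool goes at most 41.7 mm and 7.16 degrees, less where a joint would pass 70% of its speed; a pose out of reach is approached as far as the arm can. A call with a gripper value outside its range is refused whole. The fingers move at their own pace and stop on an object; "squeeze" is the grip in N (left out, the last holds). Time passes only in rows, so rows that repeat a pose let the fingers close. It gives the time, the measured TCP pose, the force, the opening and the grip force at its end, in the units of the state.
- sense(): the state, without advancing time (a new reading comes with each control period).
- read_camera(name): name is "side" or "top" or "wrist"; returns (picture, depth): 384x512x3 uint8, blue, green, red; 384x512 float32, mm along the optical axis (not along the pixel's ray), 0 where there is no reading.
- camera_info(name): a dict with "vfov" (degrees; the focal length in pixels is half the picture's height over the tangent of half this angle, whatever the lens; pixels are square), "cx", "cy" (the principal point, pixels), "k1" (the pictures are not rectified: a ray, as slopes to the right and down, at radius r is drawn at 1 + k1 r^2 times it, then the intrinsics apply), "pose" (4x4, takes a point from camera to world coordinates). Camera axes: x right, y up, looking along -z (the intrinsics and any distortion apply to the point x, -y, -z); pixel columns grow to the right and rows downward; lengths in mm; the calibration is good to about 2 mm. A picture is of the moment at which its call begins: read the wrist's pose just before it. camera_info takes no time and is no camera call; for the wrist camera it gives the pose at the moment of the call.
- close_job(): hands the job in; it is judged then, once.
The state is a dict: "time": time; "qpos": joint angles; "joint_vel": joint speeds; "tau": joint torques, N m; "tcp_pos": TCP position; "tcp_rot": TCP orientation; "force": force on the tool from outside, world axes, zero at the start; "torque": the same for the moment, N m; "gripper_width": finger opening in mm; "gripper_force": force on a finger pad.
Only numpy, scipy, OpenCV 4.12 (cv2) and the standard library are available. Lean on these libraries where they do the work, as an engineer would, in place of code of your own. Each camera call takes 0.05 s, during which the arm holds its last target. There are 200 camera calls.

TASK

Pick up the loose white ceramic disc and load it into the spring-fed feeder: push it straight down on top of the white disc already in there, against the spring, until it snaps in beneath both orange catches and stays there flat, then let go. Leave the terracotta disc and the blue disc where they lie.

Things in the scene. Friction and masses are not known exactly. Their poses are not given: they have to be found in the camera images.
- white_center (a point): Loose white disc to load: 50 mm diameter, 12 mm thick, 60 g, flat on the mat (top 3 mm above bench). Point: its centre; z its axis. Pushed down the feeder's slopes (4-10 N) it spreads the catches, which snap over it once its centre is 6 mm below the feeder point, where it stays. Push it to 9-13 mm below before letting go; hard stop at 19 mm. The follower pushes up with 4-6 N.
- feeder_mouth (a point): Fixed feeder. Point: shaft axis, level with the undersides of the orange sprung catches and the top of the white disc inside; 75 mm above its foot. Towers at +x and -x (to 48 mm out, tops 28 mm above the point); open at +y and -y, 46 mm wide along x, so fingers closing along y fit in. Play round the disc 2-3 mm. Catches reach to 20 mm from the axis; slopes above widen to 30 mm, 25 mm up.
- terracotta_center (a point): A loose flat disc 50 mm in diameter and 12 mm thick, lying flat on the green mat (mat top 3 mm above the bench): red-brown terracotta. Not to be moved. The point is its centre.
- blue_center (a point): A loose flat disc 50 mm in diameter and 12 mm thick, lying flat on the green mat (mat top 3 mm above the bench): blue glazed ceramic. Not to be moved. The point is its centre.
Mind the look-alikes: they are no part of the job. What is shaped like the part that bears white_center but black or pink is not meant.

How it is judged:
By the outcome, as a careful person would: the job done as asked, in the order asked, and still so for the second after the job is handed in, with the robot touching nothing.
It also fails if it takes over 40 s, if anything falls off the work surface, if the arm or the gripper's body presses on something with over 40 N, if the wrist force passes 120 N, or if a joint passes its speed limit or range.

## Working session

There is one attempt and no reset: what is moved stays moved. The work goes in short steps, Python scripts to look and compute and a tool call to move; the robot and the scene stay as the last step left them, time stands still between calls to the robot, and variables do not carry over. Pictures are saved under pics/ and viewed, at most 10 in all, crops included, and the job is handed in when it is done.

Besides the shell and the picture viewer there is one more tool, called after "Call:" by a JSON object that holds its "op" and its "data". play_rows: Moves the arm, as the interface text tells. Its arguments: {"type":"object","properties":{"motion":{"type":"array","items":{"type":"array"}},"squeeze":{"type":"number"}},"required":["motion"]}

```bash
mkdir -p pics; cat > h.py <<'E'
import numpy as np, cv2
from rig import *
def grab(n):
    ci=camera_info(n); p,d=read_camera(n); return p,d,ci
def rays(ci,uv):
    uv=np.atleast_2d(np.array(uv,float)); f=192/np.tan(np.radians(ci["vfov"])/2)
    K=np.array([[f,0,ci["cx"]],[0,f,ci["cy"]],[0,0,1.]])
    n=cv2.undistortPoints(uv[:,None],K,np.array([ci["k1"],0,0,0.]))[:,0]
    P=np.array(ci["pose"]); d=np.c_[n[:,0],-n[:,1],-np.ones(len(n))]
    return P[:3,3],d@P[:3,:3].T
def onz(ci,uv,z):
    o,d=rays(ci,uv); return o+d*((z-o[2])/d[:,2])[:,None]
def bydepth(ci,uv,d):
    o,r=rays(ci,uv); return o+r*np.array(d).reshape(-1,1)
def blobs(m,amin=150):
    n,l,s,c=cv2.connectedComponentsWithStats(m.astype(np.uint8))
    return [(i,s[i],c[i]) for i in range(1,n) if s[i][4]>=amin],l
E
python3 - <<'E'
from h import *
ims=[]
for n in("top","side"):
    p,d,ci=grab(n); cv2.imwrite(f"pics/{n}0.png",p); np.savez(f"{n}0.npz",p=p,d=d); ims.append(p); print(n,ci)
cv2.imwrite("pics/a.png",cv2.resize(ims[0],(800,600))); print(sense())
E
```

```text
top {'vfov': 56.72947841529288, 'cx': 256.23855746795124, 'cy': 197.39113741684366, 'k1': -0.017950553943279372, 'pose': array([[ 1.65678375e-02,  9.93026415e-01, -1.16722089e-01,
         5.21666629e+02],
       [-9.99309313e-01,  1.25618980e-02, -3.49727959e-02,
        -4.06883781e+01],
       [-3.32626592e-02,  1.17220894e-01,  9.92548668e-01,
         9.07471227e+02],
       [ 0.00000000e+00,  0.00000000e+00,  0.00000000e+00,
         1.00000000e+00]])}
side {'vfov': 55.093619919120606, 'cx': 253.86813497316453, 'cy': 184.45042607591375, 'k1': 0.017019919034336233, 'pose': array([[-8.36871087e-01,  3.88144374e-01, -3.85993172e-01,
         3.54208829e+02],
       [-5.47349443e-01, -6.02929892e-01,  5.80417206e-01,
         3.58423316e+02],
       [-7.44114806e-03,  6.97007525e-01,  7.17025201e-01,
         5.90357660e+02],
       [ 0.00000000e+00,  0.00000000e+00,  0.00000000e+00,
         1.00000000e+00]])}
{'time': 0.1, 'qpos': array([-1.43512790e+00,  2.45741643e-01,  1.55888148e+00,  9.55441776e-06,
        1.33869838e+00, -1.74131770e-01]), 'joint_vel': array([ 0.00037907, -0.00158678, -0.00223807,  0.00106274,  0.00010701,
        0.0006474 ]), 'tau': array([ 4.68330818e-04, -4.16914594e+01, -3.15525270e+01,  6.86974218e-02,
        3.09786934e-02, -4.53689029e-05]), 'tcp_pos': array([ 198.07894867, -618.5182925 ,  204.4629262 ]), 'tcp_rot': array([-3.10227108e+00, -4.84419230e-01, -6.67868441e-05]), 'force': array([-0.08714205, -0.78284908, -0.83700579]), 'torque': array([ 0.0140135 , -0.01539293, -0.03323655]), 'gripper_force': 0.0, 'gripper_width': 93.83346478761774}
```

View pics/top0.png

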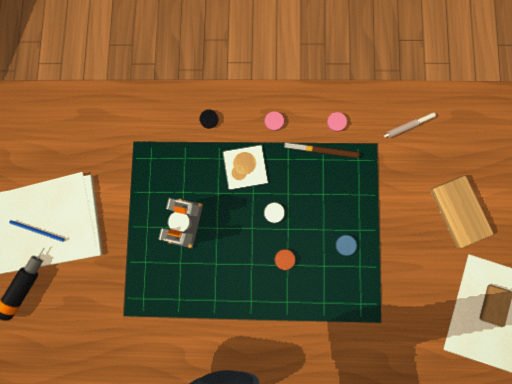

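View pics/side0.png

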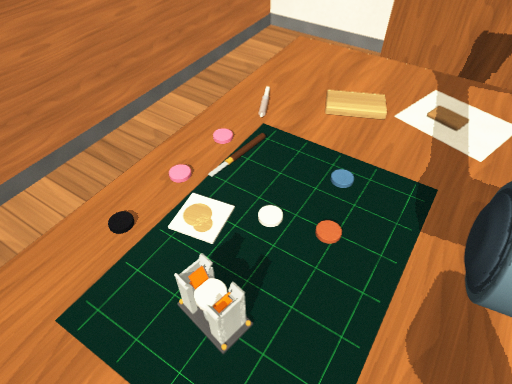

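The top view shows the loose white disc at (274,212). Things it could be confused with are the white disc in the feeder (179,221), black (209,119), pink (274,120) and (337,121), terracotta (285,260), and blue (346,245). By the description I choose (274,212). The side view shows the same disc at (270,216) and the feeder at (212,300).

```bash
python3 - <<'E'
from h import *
crops=[]
for n,w,disc in (("top",(150,185,215,260),(274,212)),("side",(165,245,260,355),(270,216))):
    z=np.load(n+"0.npz"); p,d=z["p"],z["d"]; ci=camera_info(n)
    hsv=cv2.cvtColor(p,cv2.COLOR_BGR2HSV)
    m=(hsv[...,1]<60)&(hsv[...,2]>150)
    b,l=blobs(m,100)
    for i,s,c in b:
        if np.hypot(*(c-disc))<8: print(n,"disc",s,c,onz(ci,c,15)[0])
    # terracotta, blue
    for nm,mm in (("terra",(hsv[...,0]<12)&(hsv[...,1]>170)&(hsv[...,2]>120)),("blue",(hsv[...,0]>95)&(hsv[...,0]<125)&(hsv[...,1]>70)&(hsv[...,2]>80))):
        for i,s,c in blobs(mm,100)[0]: print(n,nm,s[4],c,onz(ci,c,15)[0].round(0))
    x0,y0,x1,y1=w
    vv,uu=np.mgrid[y0:y1,x0:x1]; dd=d[y0:y1,x0:x1].ravel()
    P=bydepth(ci,np.c_[uu.ravel(),vv.ravel()],dd); ok=dd>0
    Z=P[:,2]; print(np.histogram(Z[ok],bins=np.arange(-10,130,10)))
    t=ok&(Z>96); q=P[t]; print("towertop",t.sum(),q.mean(0),cv2.minAreaRect(q[:,:2].astype(np.float32)))
    o=(hsv[y0:y1,x0:x1,0]<22)&(hsv[y0:y1,x0:x1,1]>150)&(hsv[y0:y1,x0:x1,2]>140)
    bb,l=blobs(o,10)
    for i,s,c in bb: 
        k=(l.ravel()==i)&ok; print("orange",s[4],c+[x0,y0],P[k].mean(0))
    wm=(hsv[y0:y1,x0:x1,1]<30)&(hsv[y0:y1,x0:x1,2]>215)
    for i,s,c in blobs(wm,30)[0]: print("white",s[4],c+[x0,y0],onz(ci,c+[x0,y0],78)[0])
    crops.append(cv2.resize(p[y0:y1,x0:x1],(380,500),interpolation=cv2.INTER_CUBIC))
z=np.load("top0.npz"); cv2.imwrite("pics/crop.png",np.hstack(crops))
c=z["p"][187:237,249:299]; cv2.imwrite("pics/disc.png",cv2.resize(c,(300,300)))
E
```

```text
top disc [264 203  20  20 314] [273.7611465 212.3089172] [589.44726352 -53.90635825  15.        ]
top terra 318 [284.56289308 259.25157233] [474. -82.  15.]
top blue 186 [ 36.52150538 230.52150538] [534. 555.  15.]
top blue 339 [345.78761062 244.72861357] [ 512. -233.   15.]
(array([  96, 3426,  310,   35,   29,   32,   28,   43,  339,  128,  215,
        175,    0]), array([-10,   0,  10,  20,  30,  40,  50,  60,  70,  80,  90, 100, 110,
       120]))
towertop 285 [559.26150431 173.84450259 101.81173616] ((559.7522583007812, 170.79847717285156), (54.81793975830078, 95.76604461669922), 78.37056732177734)
orange 70 [179.62857143 209.57142857] [586.76548368 165.07803402  93.50946649]
orange 66 [173.96969697 232.89393939] [532.81303461 175.94707233  93.16735367]
orange 11 [189.45454545 245.63636364] [502.73050307 156.45817266  13.90363706]
white 238 [178.12605042 220.76890756] [561.54510982 171.37162916  78.        ]
side disc [258 205  25  22 446] [269.93273543 215.55605381] [588.93562577 -51.73173791  15.        ]
side terra 483 [328.17598344 231.37267081] [474. -79.  15.]
side blue 3
[... 383 characters left out ...]
ange 259 [197.72200772 277.08494208] [586.93084342 165.04581586  91.71279855]
orange 186 [222.23655914 302.83870968] [532.91456902 176.01839722  85.93726134]
orange 16 [248.125  322.5625] [504.22794353 153.71833578  12.23318962]
orange 15 [223.73333333 346.4       ] [514.72084411 205.07617576  12.87960718]
white 153 [200.05882353 263.35294118] [605.94474269 138.47848885  78.        ]
white 73 [180.98630137 281.76712329] [609.93948624 180.05858804  78.        ]
white 735 [208.89659864 295.30748299] [559.76357729 174.43299881  78.        ]
white 194 [233.53608247 296.86597938] [527.24824699 156.37744723  78.        ]
white 36 [218.22222222 334.80555556] [512.35771819 213.95042596  78.        ]
```

View pics/crop.png

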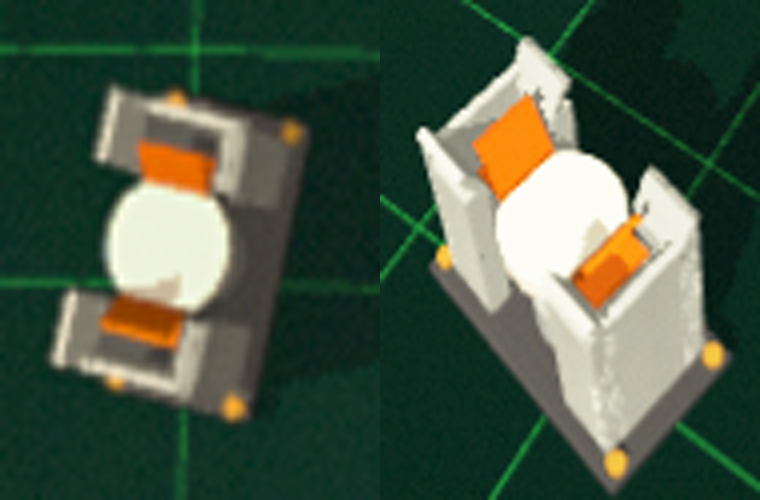

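View pics/disc.png

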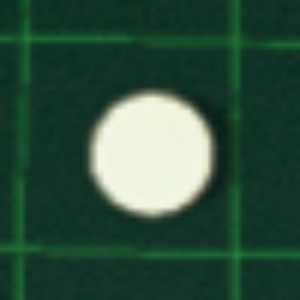

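Disc is at (589,-53). The feeder is at about (560,171), with its x axis turned -11.5°. The crop confirms the loose white disc. I'm going above it with the gripper already turned to the feeder's yaw.

Call:
{"op": "play_rows", "data": {"motion": [[[39.1,56.6,-5],[0,0,-0.51],1],[[39.1,56.6,-5],[0,0,-0.51],1],[[39.1,56.6,-5],[0,0,-0.51],1],[[39.1,56.6,-5],[0,0,-0.51],1],[[39.1,56.6,-5],[0,0,-0.51],1],[[39.1,56.6,-5],[0,0,-0.51],1],[[39.1,56.6,-5],[0,0,-0.51],1],[[39.1,56.6,-5],[0,0,-0.51],1],[[39.1,56.6,-5],[0,0,-0.51],1],[[39.1,56.6,-5],[0,0,-0.51],1]], "squeeze": 50}}

```text
time: 0.93
tcp_pos: [434.9, -275.2, 174.9]
tcp_rot: [-3.126, 0.314, 0.0]
force: [0.7, -0.7, -0.3]
gripper_width: 94.0
gripper_force: 0.0
```

Call:
{"op": "play_rows", "data": {"motion": [[[14.5,21,-2],[0,0,0],1],[[14.5,21,-2],[0,0,0],1],[[14.5,21,-2],[0,0,0],1],[[14.5,21,-2],[0,0,0],1],[[14.5,21,-2],[0,0,0],1],[[14.5,21,-2],[0,0,0],1],[[14.5,21,-2],[0,0,0],1],[[14.5,21,-2],[0,0,0],1],[[14.5,21,-2],[0,0,0],1]]}}

```text
time: 1.68
tcp_pos: [578.8, -67.2, 154.7]
tcp_rot: [3.126, -0.313, -0.002]
force: [-0.4, -0.2, -0.5]
gripper_width: 94.1
gripper_force: 0.0
```

```bash
python3 - <<'E'
from h import *
s=sense(); p,d,ci=grab("wrist"); cv2.imwrite("pics/w1.png",p)
hsv=cv2.cvtColor(p,cv2.COLOR_BGR2HSV)
for i,st,c in blobs((hsv[...,1]<60)&(hsv[...,2]>150),400)[0]: print(st,c,onz(ci,c,15)[0])
R=cv2.Rodrigues(s["tcp_rot"])[0]; print(s["time"],s["tcp_pos"],R.round(3),np.degrees(np.arctan2(R[1,1],R[0,1])),s["qpos"])
E
```

```text
[  78    0  135  138 7050] [149.61659574  69.77914894] [707.08908962  14.39350313  15.        ]
[ 223  148   48   47 1721] [246.43056363 171.02847182] [590.85810924 -55.86493813  15.        ]
[   0  225   44   58 1357] [ 19.94988946 261.32498158] [538.22411761 227.32248633  15.        ]
1.6833 [578.84020528 -67.2190205  154.72466027] [[ 0.98  -0.198 -0.001]
 [-0.198 -0.98  -0.   ]
 [-0.001  0.    -1.   ]] -101.42155020622586 [-3.09831191e-01  1.41146927e-01  1.77406518e+00 -4.97706757e-04
  1.22754839e+00  1.46047677e+00]
```

View pics/w1.png

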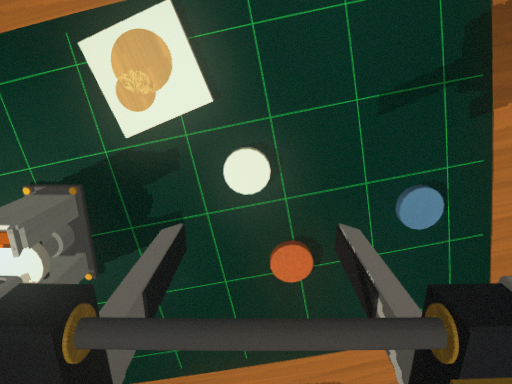

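The wrist view shows the loose white disc at (246,171), which works out to about (590,-55). I'll descend and check before closing.

Call:
{"op": "play_rows", "data": {"motion": [[[1.1,1.3,-3],[0,0,0],1],[[1.1,1.3,-6],[0,0,0],1],[[1.1,1.3,-9],[0,0,0],1],[[1.1,1.3,-12],[0,0,0],1],[[1.1,1.3,-13.5],[0,0,0],1],[[1.1,1.3,-14.5],[0,0,0],1],[[1.1,1.3,-14.8],[0,0,0],1],[[1.1,1.3,-14.8],[0,0,0],1],[[1.1,1.3,-14.8],[0,0,0],1]]}}

```text
time: 2.48
tcp_pos: [591.3, -55.2, 8.7]
tcp_rot: [3.125, -0.315, 0.004]
force: [-0.7, -0.5, -0.3]
gripper_width: 94.1
gripper_force: 0.0
```

Call:
{"op": "play_rows", "data": {"motion": [[[-0.1,0,-0.35],[0,0,0],1],[[-0.1,0,-0.35],[0,0,0],0.5],[[-0.1,0,-0.35],[0,0,0],0.2],[[-0.1,0,-0.35],[0,0,0],-0.3],[[-0.1,0,-0.35],[0,0,0],-0.3],[[-0.1,0,-0.35],[0,0,0],-0.3],[[-0.1,0,-0.35],[0,0,0],-0.3],[[-0.1,0,-0.35],[0,0,0],-0.3]], "squeeze": 50}}

```text
time: 3.15
tcp_pos: [589.3, -54.2, 3.8]
tcp_rot: [3.126, -0.314, 0.0]
force: [-0.2, -0.4, -0.7]
gripper_width: 50.5
gripper_force: 0.2
```

Call:
{"op": "play_rows", "data": {"motion": [[[0,0,0],[0,0,0],-1],[[0,0,0],[0,0,0],-1],[[0,0,0],[0,0,0],-1],[[0,0,2],[0,0,0],-1],[[0,0,5],[0,0,0],-1],[[0,0,9],[0,0,0],-1],[[0,0,13],[0,0,0],-1],[[0,0,16],[0,0,0],-1],[[0,0,16],[0,0,0],-1]]}}

```text
time: 3.9
tcp_pos: [593.7, -55.4, 172.0]
tcp_rot: [3.123, -0.314, 0.021]
force: [0.6, -0.3, -0.4]
gripper_width: 48.8
gripper_force: 50.0
```

```bash
python3 - <<'E'
from h import *
s=sense(); p,d,ci=grab("side"); cv2.imwrite("pics/s2.png",p)
w,_,_=grab("wrist"); cv2.imwrite("pics/w2.png",w); cv2.imwrite("pics/sw2.png",np.hstack([p[80:330,100:500],w[134:,:400]]))
print(s["tcp_pos"],s["gripper_width"],s["gripper_force"])
E
```

```text
[593.67011802 -55.3994326  172.01133362] 48.826327525348454 49.999709129333496
```

View pics/sw2.png

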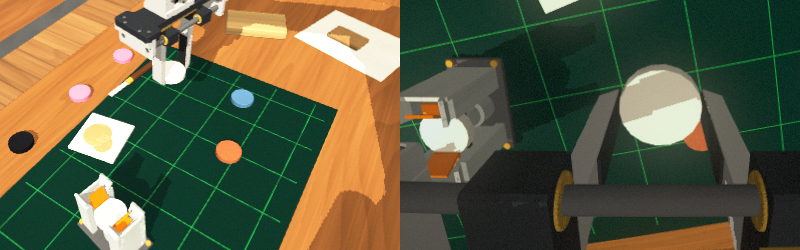

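The disc is held: side view at (275,150) in full-frame pixels, wrist view at (260,238). I'm moving over the feeder and will measure there.

Call:
{"op": "play_rows", "data": {"motion": [[[-0.5,3.7,0],[0,0,0],-1],[[-1,7.5,0],[0,0,0],-1],[[-1.5,11.2,0],[0,0,0],-1],[[-2,15,0],[0,0,0],-1],[[-2.5,19,0],[0,0,0],-1],[[-3,21.5,0],[0,0,0],-1],[[-3,22.5,0],[0,0,0],-1],[[-3,22.5,0],[0,0,0],-1],[[-3,22.5,0],[0,0,0],-1],[[-3,22.5,0],[0,0,0],-1]]}}

```text
time: 4.83
tcp_pos: [559.2, 169.4, 162.8]
tcp_rot: [3.125, -0.316, -0.002]
force: [-0.2, -0.6, -0.2]
gripper_width: 48.6
gripper_force: 50.0
```

```bash
cat > m.py <<'E'
from h import *
import sys
s=sense(); T=s["tcp_pos"]; R=cv2.Rodrigues(s["tcp_rot"])[0]
print(s["time"],T.round(1),s["tcp_rot"].round(3),s["force"].round(1),s["gripper_width"],s["gripper_force"])
p,d,ci=grab("wrist"); cv2.imwrite(f"pics/{sys.argv[1]}.png",p)
hsv=cv2.cvtColor(p,cv2.COLOR_BGR2HSV)
v,u=np.nonzero(d>0); P=bydepth(ci,np.c_[u,v],d[v,u]); L=(P-T)@R  # tool frame
sat=hsv[v,u,1]
k=(abs(L[:,1])<21)&(abs(L[:,0])<32)&(L[:,2]>-40)&(L[:,2]<15)&(u>200)&(u<320)
Q=L[k]; print("disc pts",k.sum(),"u,v",u[k].mean(),v[k].mean())
A=np.c_[Q[:,:2],np.ones(len(Q))]
zz=Q[:,2]; g=np.ones(len(Q),bool)
for _ in range(4):
    c=np.linalg.lstsq(A[g],zz[g],rcond=None)[0]; r=zz-A@c; g=abs(r)<2
print("top plane (tool z = ax+by+c)",c.round(4),g.sum(),"x range",np.percentile(Q[g,0],[0.5,99.5]),"y",np.percentile(Q[g,1],[.5,99.5]))
# feeder tower tops and orange from wrist
o=(hsv[v,u,0]<22)&(hsv[v,u,1]>170)&(hsv[v,u,2]>110)&(P[:,2]>75)&(P[:,2]<110)
print("orange",[P[o&(P[:,0]>560)].mean(0).round(1),P[o&(P[:,0]<560)].mean(0).round(1)],o.sum())
E
python3 m.py w3; python3 -c "
from h import *
a=cv2.imread('pics/w3.png');b,_,_=grab('top');cv2.imwrite('pics/t3.png',b);cv2.imwrite('pics/w3t.png',np.hstack([a[:,:450],b[120:320,100:275].repeat(2,0).repeat(2,1)[:384]]))"
```

```text
4.8333 [559.2 169.4 162.8] [ 3.125e+00 -3.160e-01 -2.000e-03] [-0.2 -0.6 -0.2] 48.644908811546024 49.99971091747284
disc pts 4948 u,v 259.4308811641067 238.04506871463218
top plane (tool z = ax+by+c) [ 2.20000e-03  1.10000e-03 -1.09221e+01] 4649 x range [-22.02606177  25.60016031] y [-20.657741    20.59279146]
orange [array([588.7, 164. ,  90.9]), array([nan, nan, nan])] 496m.py:18: RuntimeWarning: Mean of empty slice.
  print("orange",[P[o&(P[:,0]>560)].mean(0).round(1),P[o&(P[:,0]<560)].mean(0).round(1)],o.sum())
  ret = um.true_divide(
```

View pics/w3t.png

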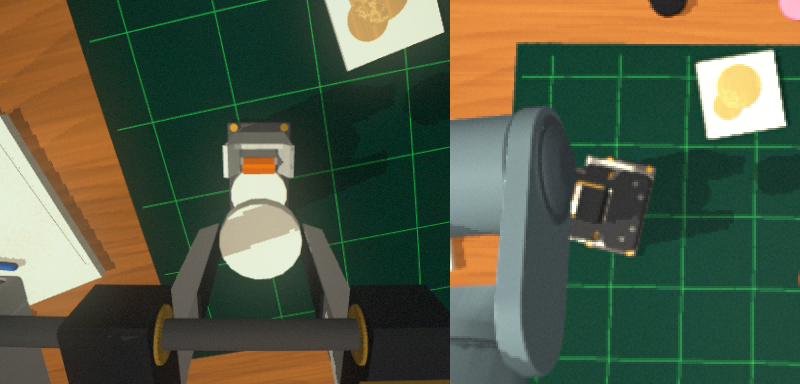

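The disc sits flat, with its centre 4.9 mm above the tip. I'll compare it with the far tower and the catch in this same camera's frame to remove the calibration bias.

```bash
cat > m2.py <<'E'
from h import *
s=sense(); T=s["tcp_pos"]; R=cv2.Rodrigues(s["tcp_rot"])[0]; print(T.round(1))
p,d,ci=grab("wrist"); hsv=cv2.cvtColor(p,cv2.COLOR_BGR2HSV)
v,u=np.nonzero(d>0); P=bydepth(ci,np.c_[u,v],d[v,u]); L=(P-T)@R
t=(P[:,2]>99)&(P[:,2]<112)&(L[:,0]>20)&(L[:,0]<70)&(abs(L[:,1])<45)
print("tower",t.sum(),"z",np.percentile(P[t,2],[5,50,95]),"x",np.percentile(L[t,0],[1,99]),"y",np.percentile(L[t,1],[1,99]),cv2.minAreaRect(L[t,:2].astype(np.float32)))
o=(hsv[v,u,0]<22)&(hsv[v,u,1]>170)&(hsv[v,u,2]>110)&(P[:,2]>70)&(P[:,2]<112)&(L[:,0]>0)
print("orange y",np.percentile(L[o,1],[2,98]))
z=P[o,2];print("orange x=a+b*z",np.polyfit(z-78,L[o,0],1),np.percentile(z,[2,98]))
# disc silhouette by ray onto its top plane
m=np.zeros(d.shape,np.uint8); k=(abs(L[:,2]+10.9)<2.5)&(np.hypot(L[:,0],L[:,1])<32)&(hsv[v,u,1]<70)
m[v[k],u[k]]=1; c=max(cv2.findContours(m,0,1)[0],key=cv2.contourArea)[:,0]
q=(onz(ci,c,T[2]+10.9)-T)@R; print("disc circle",cv2.minEnclosingCircle(q[:,:2].astype(np.float32)))
# plates z
f=(L[:,0]>45)&(L[:,0]<60)&(abs(L[:,1])<25); print("foot z",np.median(P[f,2]))
E
python3 m2.py
```

```text
[559.5 169.3 163.4]
tower 800 z [ 99.84746072 103.74891084 106.42130215] x [24.09065412 48.91317693] y [-27.49993515  26.48662843] ((36.43303680419922, -0.49181175231933594), (54.558406829833984, 25.329317092895508), 89.87288665771484)
orange y [-12.80733471  11.66691727]
orange x=a+b*z [2.36317901e-02 2.96537250e+01] [ 80.69664188 102.99755203]
disc circle ((7.3938398361206055, -0.111482635140419), 30.725833892822266)
foot z 49.08875104464161
```

Call:
{"op": "play_rows", "data": {"motion": [[[0,0.08,-1],[0,0,0],-1],[[0,0.08,-3],[0,0,0],-1],[[0,0.08,-5],[0,0,0],-1],[[0,0.08,-6.2],[0,0,0],-1],[[0,0.08,-6.8],[0,0,0],-1],[[0,0.08,-6.8],[0,0,0],-1],[[0,0.08,-6.8],[0,0,0],-1]], "squeeze": 60}}

```text
time: 5.57
tcp_pos: [559.6, 171.5, 96.0]
tcp_rot: [-3.126, 0.314, -0.0]
force: [1.3, 0.3, -0.1]
gripper_width: 48.5
gripper_force: 60.0
```

Call:
{"op": "play_rows", "data": {"motion": [[[0,0,-0.2],[0,0,0],-1],[[0,0,-0.4],[0,0,0],-1],[[0,0,-0.6],[0,0,0],-1],[[0,0,-0.8],[0,0,0],-1],[[0,0,-0.8],[0,0,0],-1]]}}

```text
time: 5.98
tcp_pos: [560.1, 171.8, 88.5]
tcp_rot: [-3.125, 0.314, -0.003]
force: [0.8, 0.9, 2.7]
gripper_width: 49.1
gripper_force: 60.0
```

Call:
{"op": "play_rows", "data": {"motion": [[[0,-0.05,-0.2],[0,0,0],-1],[[0,-0.05,-0.4],[0,0,0],-1],[[0,-0.05,-0.6],[0,0,0],-1],[[0,-0.05,-0.8],[0,0,0],-1],[[0,-0.05,-0.8],[0,0,0],-1]]}}

```text
time: 6.4
tcp_pos: [559.9, 171.2, 79.9]
tcp_rot: [-3.125, 0.314, -0.002]
force: [1.5, 1.4, 2.8]
gripper_width: 49.0
gripper_force: 60.0
```

```bash
python3 m.py w4 2>/dev/null
```

```text
6.4 [559.9 171.2  79.9] [-3.125e+00  3.140e-01 -2.000e-03] [1.5 1.4 2.8] 49.011935173745734 60.00108540058136
disc pts 7178 u,v 258.6401504597381 244.49191975480636
top plane (tool z = ax+by+c) [ 3.70000e-03  4.00000e-04 -1.09529e+01] 5165 x range [-29.83537924  30.93507928] y [-20.73451323  20.61918772]
orange [array([594.4, 162.8,  89.7]), array([529.7, 176. ,  95.4])] 2317
```

The disc is still flat and hasn't slipped. I'll keep pushing to a depth of about 11 mm.

Call:
{"op": "play_rows", "data": {"motion": [[[0,0,-0.2],[0,0,0],-1],[[0,0,-0.4],[0,0,0],-1],[[0,0,-0.6],[0,0,0],-1],[[0,0,-0.8],[0,0,0],-1],[[0,0,-1.0],[0,0,0],-1],[[0,0,-1.0],[0,0,0],-1]]}}

```text
time: 6.95
tcp_pos: [559.5, 171.1, 69.6]
tcp_rot: [-3.126, 0.314, -0.001]
force: [2.0, 0.8, 3.2]
gripper_width: 48.6
gripper_force: 60.0
```

Call:
{"op": "play_rows", "data": {"motion": [[[0,0,-0.2],[0,0,0],-1],[[0,0,-0.4],[0,0,0],-1],[[0,0,-0.6],[0,0,0],-1],[[0,0,-0.8],[0,0,0],-1],[[0,0,-0.8],[0,0,0],-1],[[0,0,-0.8],[0,0,0],-1]]}}

```text
time: 7.45
tcp_pos: [559.2, 171.0, 61.6]
tcp_rot: [3.126, -0.314, -0.001]
force: [1.8, 0.5, 4.2]
gripper_width: 48.7
gripper_force: 60.0
```

```bash
python3 m.py w5 2>/dev/null; python3 -c "
from h import *
a=cv2.imread('pics/w5.png');b,_,_=grab('side');cv2.imwrite('pics/w5s.png',np.hstack([a[100:384,80:440],cv2.resize(b[230:372,150:290],None,fx=2,fy=2,interpolation=2)]))"
```

```text
7.45 [559.2 171.   61.6] [ 3.126e+00 -3.140e-01 -1.000e-03] [1.8 0.5 4.2] 48.74567458181122 60.00215291976929
disc pts 8147 u,v 258.8164968700135 258.33006014483857
top plane (tool z = ax+by+c) [ 1.45400e-01  4.90000e-03 -1.78352e+01] 391 x range [-30.22035499  31.80089954] y [-20.82726657  20.573279  ]
orange [array([589.6, 163.7,  89. ]), array([535.8, 174.8,  91.8])] 3054
```

View pics/w5s.png

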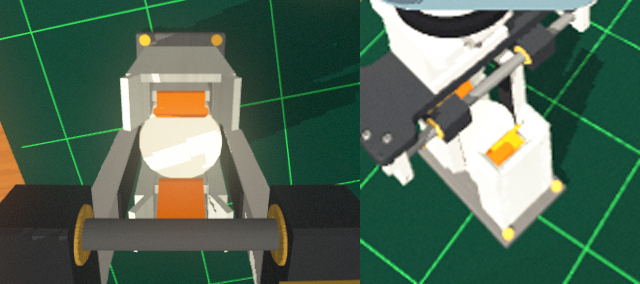

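The catches have sprung back over the disc: orange at ±27 mm, against ±32 mm while spread. Follower force is 4 N. I'll press 1 mm further, release, and retreat upward.

Call:
{"op": "play_rows", "data": {"motion": [[[0,0,-0.1],[0,0,0],-1],[[0,0,-0.1],[0,0,0],-1],[[0,0,-0.1],[0,0,0],0.4],[[0,0,-0.1],[0,0,0],0.7],[[0,0,-0.1],[0,0,0],0.9],[[0,0,-0.1],[0,0,0],0.9],[[0,0,-0.1],[0,0,0],0.9],[[0,0,-0.1],[0,0,0],0.9]]}}

```text
time: 8.22
tcp_pos: [558.9, 171.0, 60.4]
tcp_rot: [3.126, -0.314, -0.001]
force: [0.1, 0.0, 0.5]
gripper_width: 85.5
gripper_force: 0.0
```

Call:
{"op": "play_rows", "data": {"motion": [[[0,0,1],[0,0,0],0.9],[[0,0,3],[0,0,0],0.9],[[0,0,6],[0,0,0],0.9],[[0,0,9],[0,0,0],0.9],[[-4,-2,12],[0,0,0],0.9],[[-8,-4,15],[0,0,0],0.9],[[-12,-6,15],[0,0,0],0.9],[[-12,-6,15],[0,0,0],0.9],[[-12,-6,15],[0,0,0],0.9]]}}

```text
time: 8.97
tcp_pos: [437.3, 110.1, 212.8]
tcp_rot: [3.126, -0.316, 0.005]
force: [-0.3, 0.2, -0.0]
gripper_width: 89.3
gripper_force: 0.0
```

```bash
python3 - <<'E'
from h import *
s=sense(); print(s["time"],s["tcp_pos"],s["gripper_width"],s["force"])
p,d,ci=grab("wrist"); b,bd,bi=grab("side"); cv2.imwrite("pics/e.png",np.hstack([p[:300,100:420],cv2.resize(b[240:360,160:280],(300,300),interpolation=2)]))
hsv=cv2.cvtColor(p,cv2.COLOR_BGR2HSV)
v,u=np.nonzero(d>0); P=bydepth(ci,np.c_[u,v],d[v,u])
q=P[:,:2]-[560.3,170.4]; k=(np.hypot(*q.T)<15)
c=np.linalg.lstsq(np.c_[q[k],np.ones(k.sum())],P[k,2],rcond=None)[0]; print("disc top plane",k.sum(),c)
E
```

```text
8.9667 [437.30630094 110.13925911 212.81068089] 89.3249032557089 [-0.2889717   0.18080607 -0.02983716]
disc top plane 823 [8.48968390e-03 6.44900023e-03 7.78696024e+01]
```

View pics/e.png

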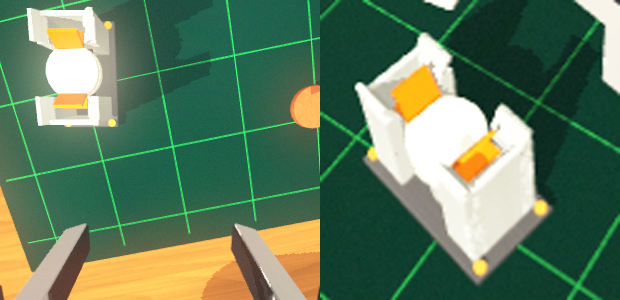

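The disc is flat, with its top at z = 77.9 (level with the feeder point), beneath both catches. The arm is clear, so I'm handing in.

```bash
python3 -c "
from rig import *
print(close_job())"
```

```text
the job is handed in; nothing more can be done
None
```

The loose white disc is snapped in flat beneath both orange catches and released; the terracotta and blue discs were left alone, and I handed the job in at about 9 s of robot time.

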